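# Spin camera filters dry and park the rotor

### The arm

A 6-joint arm with a two-finger parallel gripper is mounted at the origin on the work surface. World frame = base frame: x ahead of the robot, y to its left, z up, the work surface at z = 0. Lengths are in m, angles in degrees, forces in N, time in s.
With the tool pointing down it reaches from about 0.25 to 0.725 m from the base axis. Payload 9.7 kg.
Tool frame: the origin (TCP) lies between the finger pads; the fingertips stand bot.tcp_to_tips ahead of it and the grasp point (between the pads) lies 2 mm behind it (bot.tcp_to_tips is the distance from the TCP to the fingertips, in m); z points along the fingers, y is the line along which they close (so a half turn about z gives the same grasp; the last joint's range is limited). The gripper opens to 85 mm and grips with 20 to 120 N. Pads are 22 mm wide; open, the fingers measure 114 mm over their backs; the gripper's body (76 mm by 85 mm) begins 54 mm behind the grasp point. The pads swing forward as they close: fully open they stand 13 mm farther back than shut.
Start: joints at [71.677, 4.979, 10.078, 95.1, 0, 90], TCP at [0.173, 0.522, 0.248] pointing down, gripper open.
Joint ranges: [-179.16, 179.16], [-48.56, 103.87], [-65.8, 70.77], [-126.05, 130.52], [-82.76, 87.17], [-180, 180]. Speed limits (degrees/s): [127.2, 127.2, 147.25, 180, 180, 180].

### API

Orientations are given as [roll, pitch, yaw] about the fixed x, y, z axes, in that order (R = Rz(yaw) Ry(pitch) Rx(roll)).
In Python, from workcell import sensors, camera, camera_params, bot gives the robot as it stands.
- The arm moves only by the tool apply_moves, never from a script. Its argument "motion" is a list of rows, each an object with "jaw": the opening, from -1 (shut) to 1 (fully open); "xyz": the shift along the tool's x, y, z in mm, a list of three; "twist": the turn about the tool's z in rad. A call has 1 to 5 rows; each row is the pose to reach, as a shift and turn from the pose commanded when the call began, along the tool's axes at that moment; what a row does not reach only later rows make up. A row lasts 1/8 s, in which the tool goes at most 62.5 mm and 10.7 degrees, less where a joint would pass 70% of its speed; a pose out of reach is approached as far as the arm can. A call with a gripper value outside its range is refused whole. The fingers move at their own pace and stop on an object; "grip_force" is the grip in N (left out, the last holds). Time passes only in rows, so rows that repeat a pose let the fingers close. It gives the time, the measured TCP pose, the force, the opening and the grip force at its end, in the units of the state.
- sensors.get_obs(): the state, without advancing time (a new reading comes with each control period).
- camera(name): name is "scene" or "side" or "wrist"; returns (picture, depth): 480x640x3 uint8, red, green, blue; 480x640 float32, m along the optical axis (not along the pixel's ray), 0 where there is no reading.
- camera_params(name): a dict with "mtx" (3x3 intrinsics, pixels), "rvec" (rotation vector, rad) and "tvec" (3), from world to camera coordinates, as OpenCV has them. Camera axes: x right, y down, z forward; pixel columns grow to the right and rows downward; lengths in m; the calibration is good to about 2 mm. A picture is of the moment at which its call begins: read the wrist's pose just before it. camera_params takes no time and is no camera call; for the wrist camera it gives the pose at the moment of the call.
- bot.job_done(): hands the job in; it is judged then, once.
The state is a dict: "time": time; "q": joint angles; "qd": joint speeds; "joint_efforts": joint torques, N m; "ee_pos": TCP position; "tcp_rot": TCP orientation; "wrist_force": force on the tool from outside, world axes, zero at the start; "torque": the same for the moment, N m; "opening": finger opening in m; "grasp_force": force on a finger pad.
Only numpy, scipy, OpenCV 4.12 (cv2) and the standard library are available. Lean on these libraries where they do the work, as an engineer would, in place of code of your own. Each camera call takes 0.05 s, during which the arm holds its last target. There are 200 camera calls.

### The job

The washed camera filters are clipped into the hand-cranked spin dryer: crank it counterclockwise seen from above until the rotor runs at 20 turns a minute, and keep the rotor within 2 turns a minute of that for seven seconds, never letting it race past 26. Then bring the rotor to rest with its red flag right beside the orange post, let go of the crank and leave the rotor parked there. Do not push or topple the stapler, jar, coaster, fan, filter case or tilt-out bin.

Things in the scene. Friction and masses are not known exactly. Their poses are not given: they have to be found in the camera images.
- dryer: white hand-cranked spin dryer, fixed to the deck; base plate 270 x 270 x 18 mm with a low round tub (radius 114 mm, rim 63 mm above the deck). Origin: under its centre, on the deck, on the vertical axis about which rotor and crank turn. Its +x points from the axis to an orange post (radius 8 mm, 123 mm from the axis, top 93 mm above the deck). Its place and yaw vary.
- rotor (a joint): angle (rad) of the silver rotor about the vertical axis, counterclockwise from above positive, counted on over the turns (no wrap), any value at the start; the flag is at the post at 0 and every multiple of 2 pi. Disc of radius 100 mm, 4.2 kg, nominal inertia 0.021 kg m2 (varies by -30 to +40 percent); bearing drag nominally 0.007 N m per rad/s plus 0.005 N m dry friction.
- hub (a point): centre of the black slip hub, on the axis 99 mm above the deck. Crank and rotor are not rigidly joined: grease drags the rotor with nominally 0.024 N m per rad/s of speed difference (plus 0.001 N m dry). The rotor lags by a time constant of 0.5 to 1 s, makes about 0.7 of the crank's speed at 20 turns a minute, and coasts on when the crank stops.
- crank (a joint): angle (rad) of the crank relative to the rotor (not to the base), counterclockwise positive, no wrap, any value at the start. The crank's direction in the dryer's frame is joint rotor + joint crank (0: the arm points to the post).
- knob_grip (a point): point to grip on the axis of the crank's upright yellow knob: cylinder of diameter 26 mm and height 48 mm that spins freely on its pin, 60 mm from the dryer's axis. The point is 141 mm above the deck; the knob reaches from 111 to 159 mm, the steel crank arm lies below it (top at 110 mm) and nothing else rises above 112 mm.
- flag (a point): top of the red flag that stands on the rotor's rim, 94 mm from the axis (flag 12 x 18 mm, 36 mm high, point 75 mm above the deck).
- park (a point): where point flag must come to rest: 94 mm from the axis in the direction of the orange post, 75 mm above the deck (fixed to the dryer).
- stapler: silver stapler, 140 x 36 x 46 mm, origin under its centre; bystander.
- jar: frosted glass jar with cork lid, diameter 80 mm, 114 mm high, origin under its centre; bystander.
- coaster: blue silicone coaster, diameter 94 mm, 5 mm thick, origin under its centre; bystander.
- fan: white plastic desk fan, foot diameter 110 mm, 200 mm high, origin under its foot; bystander.
- filter_case: closed black filter case, 120 x 85 x 32 mm, origin under its centre; bystander.
- bin_lip (a point): lip of the half-open blue tilt-out bin in its white housing (housing 150 x 226 x 173 mm); bystander.

How it is judged:
By the outcome, as a careful person would: the job done as asked, in the order asked, and still so for the second after the job is handed in, with the robot touching nothing.
It also fails if it takes over 64 s, if anything falls off the work surface, if the arm or the gripper's body presses on something with over 40 N, if the wrist force passes 120 N, or if a joint passes its speed limit or range.

## Working session

There is one attempt and no reset: what is moved stays moved. The work goes in short steps, Python scripts to look and compute and a tool call to move; the robot and the scene stay as the last step left them, time stands still between calls to the robot, and variables do not carry over. Pictures are saved under pics/ and viewed, at most 10 in all, crops included, and the job is handed in when it is done.

Besides the shell and the picture viewer there is one more tool, called after ">>>" by a JSON object that holds its "fn" and its "kwargs", one argument or row to a line. apply_moves: Moves the arm, as the interface text tells. Its arguments: {"type":"object","properties":{"motion":{"type":"array","items":{"type":"object","properties":{"jaw":{"type":"number"},"xyz":{"type":"array","items":{"type":"number"}},"twist":{"type":"number"}}}},"grip_force":{"type":"number"}},"required":["motion"]}

```bash
mkdir -p pics; ls; python3 - <<'E'
from workcell import sensors, camera, camera_params, bot
import cv2,numpy as np
o=sensors.get_obs();print(o,bot.tcp_to_tips)
ims=[]
for n in("scene","side"):
    p,d=camera(n);np.savez(f"pics/{n}0.npz",p=p,d=d,**camera_params(n));cv2.imwrite(f"pics/{n}0.png",p[:,:,::-1])
    print(camera_params(n))
print(sensors.get_obs()["time"])
E
```

```text
pics
{'time': 0.0, 'q': array([7.16758902e+01, 5.01009512e+00, 1.00336946e+01, 9.50999977e+01,
       4.32893752e-04, 9.00004389e+01]), 'qd': array([ 0.00270152, -0.03860617, -0.02691608, -0.03795041,  0.06728418,
       -0.15239166]), 'joint_efforts': array([ 5.79599655e-04, -5.20388496e+01,  4.64799964e+01,  1.64557330e-02,
       -3.24959183e-05,  1.12498401e-05]), 'ee_pos': array([0.17284577, 0.52190699, 0.2475859 ]), 'tcp_rot': array([-1.79923602e+02, -4.32308104e-04,  1.61675451e+02]), 'wrist_force': array([-0.9334789 , -0.02013626, -0.67457438]), 'torque': array([-0.02148771, -0.00325851,  0.04501225]), 'grasp_force': 0.0, 'opening': 0.08511408939831164} 0.017
{'mtx': array([[617.5738744 ,   0.        , 329.95553065],
       [  0.        , 617.5738744 , 236.41124518],
       [  0.        ,   0.        ,   1.        ]]), 'rvec': array([ 1.27316083,  2.48009416, -0.74846146]), 'tvec': array([ 0.31684226, -0.28774488,  1.64255584])}
{'mtx': array([[447.32202688,   0.        , 315.43033956],
       [  0.        , 447.32202688, 233.17626201],
       [  0.        ,   0.        ,   1.        ]]), 'rvec': array([ 2.16250011, -0.24003977,  0.14247389]), 'tvec': array([-0.49369792,  0.14877502,  1.11958142])}
0.1
```

View pics/scene0.png

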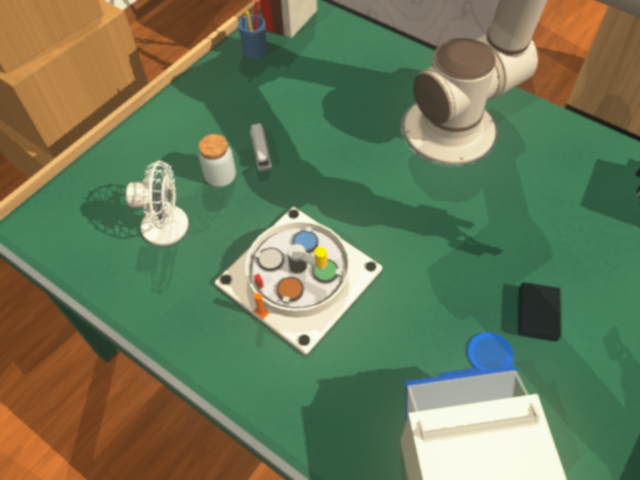

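View pics/side0.png

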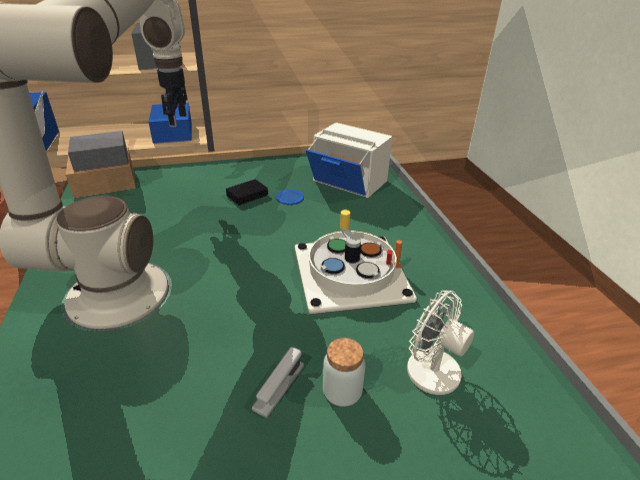

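The scene view shows the dryer around (298,268), with the knob at (320,258), the flag at (258,282) and the post at (260,303). The side view shows the dryer at (352,262), the knob at (345,219), the flag at (389,257) and the post at (398,252). The fan is the nearest tall item.

```bash
cat > lib.py <<'E'
import cv2,numpy as np
from scipy.optimize import least_squares
def par(n):
    from workcell import camera_params
    return camera_params(n)
def ray(c,uv):
    R=cv2.Rodrigues(c["rvec"])[0]
    x=cv2.undistortPoints(np.array([[uv]],float),c["mtx"],None)[0,0]
    return -R.T@c["tvec"],R.T@np.array([x[0],x[1],1])
def onz(c,uv,z):
    o,d=ray(c,uv);return o+d*(z-o[2])/d[2]
def tri(c1,u1,c2,u2):
    P=[c["mtx"]@np.c_[cv2.Rodrigues(c["rvec"])[0],c["tvec"]] for c in(c1,c2)]
    X=cv2.triangulatePoints(P[0],P[1],np.array(u1,float),np.array(u2,float))[:,0];return X[:3]/X[3]
H={"yellow":((22,150,120),(34,255,255)),"red":((170,150,90),(180,255,255)),"red0":((0,200,90),(4,255,255)),"orange":((5,180,150),(16,255,255)),"green":((45,100,60),(75,255,255)),"blue":((95,100,60),(125,255,255)),"black":((0,0,0),(180,255,60))}
def blobs(p,k,box,amin=8):
    x0,y0,x1,y1=box
    m=cv2.inRange(cv2.cvtColor(p,cv2.COLOR_RGB2HSV),*map(np.array,H[k]))
    if k=="red": m|=cv2.inRange(cv2.cvtColor(p,cv2.COLOR_RGB2HSV),*map(np.array,H["red0"]))
    n,l,s,c=cv2.connectedComponentsWithStats(m[y0:y1,x0:x1])
    return [(int(s[i,4]),(c[i]+[x0,y0]).round(1).tolist(),[int(v) for v in s[i,:4]+[x0,y0,0,0]]) for i in range(1,n) if s[i,4]>=amin]
BOX={"scene":(205,200,390,355),"side":(285,200,420,312)}
E
python3 - <<'E'
from lib import *
for n in BOX:
    f=np.load(f"pics/{n}0.npz");p=f["p"]
    for k in H:
        if k in("red0",):continue
        b=blobs(p,k,BOX[n]);print(n,k,[(x,[round(float(v),3) for v in onz(f,x[1],.018)[:2]]) if k=="black" else x for x in b][:9] )
    hs=cv2.cvtColor(p,cv2.COLOR_RGB2HSV)
    for u,v in ([(258,281),(261,303),(289,289),(325,270),(305,240)] if n=="scene" else [(389,258),(399,252),(371,250),(338,245),(333,266)]):print(u,v,hs[v,u])
    # fan, jar approx
    for u,v in ([(163,228),(213,147)] if n=="scene" else [(434,375),(345,355)]): print(onz(f,(u,v),0.0),onz(f,(u,v),.114))
f,g=np.load("pics/scene0.npz"),np.load("pics/side0.npz")
a=cv2.resize(f["p"][190:360,200:390],None,fx=3,fy=3);b=cv2.resize(g["p"][195:315,285:425],None,fx=3,fy=3)
c=np.zeros((510,420,3),np.uint8);c[:360]=b;cv2.imwrite("pics/crop.png",np.hstack([a,c])[:,:800,::-1])
E
```

```text
scene yellow [(207, [320.4, 256.5], [314, 247, 13, 21])]
scene red [(9, [257.9, 278.2], [257, 276, 3, 5])]
scene orange [(166, [288.7, 287.6], [280, 280, 19, 17]), (149, [260.1, 306.1], [255, 293, 13, 25])]
scene green [(5633, [231.6, 277.0], [205, 200, 89, 155]), (2298, [362.2, 223.7], [301, 200, 89, 85]), (1678, [370.6, 334.0], [321, 284, 69, 71])]
scene blue [(193, [305.6, 239.2], [295, 233, 20, 15])]
scene black []
258 281 [  3 190 184]
261 303 [ 12 212 209]
289 289 [ 13 179 197]
325 270 [ 59  93 183]
305 240 [103 104 192]
[ 0.67506331 -0.39498822  0.        ] [ 0.71551651 -0.31863913  0.114     ]
[ 0.41388806 -0.4688119   0.        ] [ 0.47881506 -0.38554506  0.114     ]
side yellow [(157, [344.7, 219.0], [340, 210, 10, 19])]
side red []
side orange [(14, [398.9, 242.1], [397, 241, 5, 3])]
side green [(23, [300.9, 203.2], [295, 200, 12, 7]), (239, [346.2, 208.5], [322, 200, 48, 24]), (33, [370.2, 206.4], [364, 200, 12, 12]), (19, [393.7, 203.0], [391, 200, 7, 7]), (14, [417.6, 203.6], [415, 201, 5, 7]), (21, [386.4, 206.2], [383, 203, 8, 7]), (8, [408.5, 203.1], [407, 202, 5, 3]), (20, [306.8, 208.0], [302, 205, 10, 8]), (32, [404.9, 207.5], [398, 204, 17, 8])]
side blue [(64, [291.8, 201.6], [285, 200, 17, 5]), (158, [333.2, 264.3], [324, 259, 19, 12])]
side black [((33, [301.8, 245.9], [298, 244, 8, 5]), [0.484, 0.074]), ((331, [353.0, 253.3], [328, 245, 53, 18]), [0.615, 0.01]), ((51, [335.4, 270.5], [325, 263, 19, 11]), [0.548, -0.052]), ((46, [362.7, 273.9], [356, 266, 17, 12]), [0.614, -0.08]), ((52, [406.9, 291.9], [403, 289, 9, 7]), [0.7, -0.17]), ((56, [315.5, 302.0], [311, 299, 10, 7]), [0.47, -0.157])]
389 258 [  0 196 117]
399 252 [ 10 190 137]
371 250 [ 12 177 150]
338 245 [ 65 110 135]
333 266 [104 103 166]
[ 0.66517521 -0.40272289  0.        ] [ 0.60805495 -0.48109549  0.114     ]
[ 0.49993259 -0.31267968  0.        ] [ 0.46753578 -0.40452446  0.114     ]
```

View pics/crop.png

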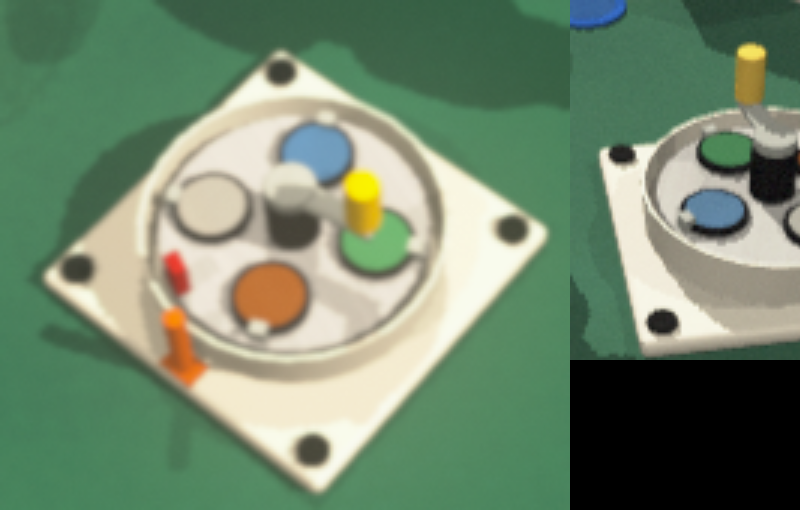

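The crop confirms it: four corner dots in the scene at about (293,214), (226,279), (304,340) and (371,266), plus the red flag, orange post and filters.

```bash
sed -i 's/"red0":.*"orange"/"red0":((0,150,80),(6,255,255)),"orange"/; s/"black":((0,0,0),(180,255,60))/"black":((0,0,0),(180,255,100))/; s/(5,180,150)/(8,150,110)/; s/"green":((45,100,60),(75,255,255))/"green":((50,60,110),(66,150,255))/; s/"blue":((95,100,60)/"blue":((98,70,110)/' lib.py
python3 - <<'E'
from lib import *
f,g=np.load("pics/scene0.npz"),np.load("pics/side0.npz")
D={}
for n,c in(("scene",f),("side",g)):
    pts=[(293.5,214),(225.8,279),(304.3,340),(370.8,266)] if n=="scene" else [(301.8,245.9),(315.5,302),(406.9,291.9)]
    out=[]
    for u,v in pts:
        b=blobs(c["p"],"black",(int(u)-9,int(v)-8,int(u)+9,int(v)+8));b=max(b)
        out.append(onz(c,b[1],.018)[:2]);
    out=np.array(out);print(n,out.round(4).tolist())
    D[n]=(out[:4].mean(0) if n=="scene" else (out[0]+out[2])/2);print("axis",D[n])
for k in("yellow","red","orange","blue","green"):
    B=[max(b) if (b:=blobs(c["p"],k,BOX[n])) else None for n,c in(("scene",f),("side",g))]
    print(k,[blobs(c["p"],k,BOX[n]) for n,c in(("scene",f),("side",g))] if k!="green" else "")
    if k in("yellow",): print("tri",tri(f,B[0][1],g,B[1][1]))
# tops
A=(D["scene"]+D["side"])/2
def ang(p):return np.degrees(np.arctan2(p[1]-A[1],p[0]-A[0])),np.hypot(*(p[:2]-A))
for nm,c,uv,z in(("posttop",f,(258.2,295),.093),("posttop",g,(399,242),.093),("flag",f,(258.5,281),.057),("flag",g,(389.3,257.5),.057)):
    p=onz(c,uv,z);print(nm,p,ang(p))
E
```

```text
scene [[0.4711, -0.1587], [0.7006, -0.1722], [0.7145, 0.0575], [0.4845, 0.0714]]
axis [ 0.59267667 -0.05048391]
side [[0.4843, 0.0748], [0.47, -0.1565], [0.6996, -0.1708]]
axis [ 0.59199538 -0.04800528]
yellow [[(207, [320.4, 256.5], [314, 247, 13, 21])], [(157, [344.7, 219.0], [340, 210, 10, 19])]]
tri [0.58584191 0.00922756 0.1348499 ]
red [[(54, [258.4, 280.4], [255, 275, 7, 12])], [(56, [388.9, 256.6], [387, 250, 5, 14])]]
orange [[(345, [289.7, 287.7], [279, 278, 22, 20]), (189, [259.9, 305.9], [254, 293, 15, 25])], [(120, [398.0, 252.2], [395, 241, 7, 27]), (161, [370.0, 248.1], [361, 243, 19, 11])]]
blue [[(274, [305.7, 239.6], [294, 232, 23, 18])], [(54, [291.6, 201.3], [285, 200, 17, 4]), (181, [333.1, 264.3], [324, 259, 19, 12])]]
green 
posttop [ 0.71472482 -0.05587614  0.093     ] (np.float64(-3.101496033793739), np.float64(0.12256832474243018))
posttop [ 0.71230188 -0.06285219  0.093     ] (np.float64(-6.471338571535441), np.float64(0.12073513635830586))
flag [ 0.6755634  -0.09217251  0.057     ] (np.float64(-27.284267015237834), np.float64(0.09364615065448503))
flag [ 0.6847841  -0.07601219  0.057     ] (np.float64(-16.147948168032467), np.float64(0.09624526287901825))
```

```bash
python3 - <<'E'
from lib import *
f,g=np.load("pics/scene0.npz"),np.load("pics/side0.npz")
for c in(f,g):print("cam",ray(c,(320,240))[0])
A=np.array([.5923,-.0492])
def show(nm,p):print(nm,p.round(4),np.degrees(np.arctan2(p[1]-A[1],p[0]-A[0]))+3.4,np.hypot(*(p[:2]-A)))
show("flag c",tri(f,(258.4,280.4),g,(388.9,256.6)))
show("flag top",tri(f,(257,275.5),g,(389,250.5)))
show("post top",tri(f,(258.2,295),g,(399,242)))
show("knob top",tri(f,(320.7,250),g,(344.7,211.5)))
show("knob",tri(f,(320.4,256.5),g,(344.7,219)))
def top(c,u,v): 
    R=cv2.Rodrigues(c["rvec"])[0];d=c["d"][v,u];x=np.linalg.inv(c["mtx"])@[u,v,1]*d;return R.T@(x-c["tvec"])
for c,L in((f,[(258,281),(257,277),(289,288),(305,240),(325,270),(321,250)]),(g,[(389,252),(389,257),(389,262),(370,248),(333,264),(344,215)])):
    for u,v in L: show(f"d{u},{v}",top(c,u,v))
E
```

```text
cam [1.10676483 0.41978073 1.21656548]
cam [ 0.2834039  -0.92653725  0.76193513]
flag c [ 0.6788 -0.0876  0.0693] -20.5659398111694 0.09461665800566404
flag top [ 0.678  -0.0885  0.089 ] -21.230917593292293 0.0942806993888092
post top [ 0.7139 -0.0576  0.0894] -0.565143773985453 0.12188519784095724
knob top [0.5844 0.0093 0.158 ] 101.1067452386175 0.05906405950300215
knob [0.5858 0.0092 0.1348] 99.70738648393433 0.05878338494188293
d258,281 [ 0.6866 -0.0807  0.085 ] -15.04604323899437 0.09940271966836724
d257,277 [ 0.6829 -0.0855  0.0917] -18.45100714433577 0.09758251208094543
d289,288 [ 0.6523 -0.027   0.0605] 23.712487615398118 0.06398890762183847
d305,240 [ 0.534  -0.0739  0.0576] -153.6569125098885 0.06328648844176409
d325,270 [0.5706 0.0081 0.0572] 114.18130921690197 0.06128365955258859
d321,250 [0.5836 0.0094 0.1569] 101.89095926572712 0.05923132759574763
d389,252 [ 0.6764 -0.0878  0.0847] -21.233235784614877 0.09254569112897669
d389,257 [ 0.6752 -0.0942  0.0739] -25.117134891055656 0.09432781468089847
d389,262 [ 0.6763 -0.0958  0.0588] -25.639235108490634 0.09602633292555862
d370,248 [ 0.6498 -0.0246  0.0559] 26.575306985193684 0.06255370637916084
d333,264 [ 0.5348 -0.0728  0.0582] -154.24927858339117 0.06214873228052018
d344,215 [0.5804 0.0014 0.1528] 106.6550388354989 0.052010750580688284
```

>>> {"fn": "apply_moves", "kwargs": {
  "motion": [
    {"xyz": [-46,-30,0],"twist": -0.1,"jaw": 1},
    {"xyz": [-92,-60,0],"twist": -0.2,"jaw": 1},
    {"xyz": [-139,-90,0],"twist": -0.32,"jaw": 1},
    {"xyz": [-185,-119,0],"twist": -0.32,"jaw": 1},
    {"xyz": [-231,-149,0],"twist": -0.32,"jaw": 1}
  ],
  "grip_force": 30
}}

```text
time: 0.72
ee_pos: [0.3461, 0.3065, 0.2481]
tcp_rot: [-180.0, -0.0, -180.0]
wrist_force: [0.6, 0.8, 0.2]
opening: 0.0856
grasp_force: 0.0
```

```bash
python3 -c "
from workcell import sensors
o=sensors.get_obs();print(o['time'],o['q'],o['ee_pos'],o['tcp_rot'],o['wrist_force'])"
```

```text
0.725 [ 4.15301318e+01 -6.96606956e+00 -1.72072177e+00  9.52522001e+01
  7.88894932e-05  4.15016562e+01] [0.34610141 0.30652979 0.2480768 ] [-1.79995518e+02 -5.18418494e-03 -1.79971525e+02] [0.63016988 0.79993751 0.18934076]
```

>>> {"fn": "apply_moves", "kwargs": {
  "motion": [
    {"xyz": [-37,-46,0],"jaw": 1},
    {"xyz": [-74,-92,0],"jaw": 1},
    {"xyz": [-111,-138,0],"jaw": 1},
    {"xyz": [-148,-184,0],"jaw": 1},
    {"xyz": [-185,-230,0],"jaw": 1}
  ]
}}

```text
validation failed for argument at $.mo...
```

>>> {"fn": "apply_moves", "kwargs": {
  "motion": [
    {"xyz": [-27,-33,0],"jaw": 1},
    {"xyz": [-54,-66,0],"jaw": 1},
    {"xyz": [-54,-66,25],"jaw": 1},
    {"xyz": [-54,-66,40],"jaw": 1}
  ]
}}

```text
validation failed for argument at $.mo...
```

```bash
python3 - <<'E'
from workcell import sensors,camera
from lib import *
o=sensors.get_obs();print(o['time'],o['q'],o['ee_pos'],o['tcp_rot'],o['wrist_force'])
for n in("scene","side","wrist"):
    c=par(n);p,d=camera(n);np.savez(f"pics/{n}1.npz",p=p,d=d,**c);cv2.imwrite(f"pics/{n}1.png",p[:,:,::-1])
    for k in("yellow","red","orange","blue"):print(n,k,blobs(p,k,BOX.get(n,(0,0,640,480)),20))
a=[np.load(f"pics/{n}1.npz")["p"] for n in("scene","side","wrist")]
im=np.hstack([cv2.resize(a[0][190:360,200:390],(380,340)),cv2.resize(a[2],(400,300),interpolation=3)[:, :]if 0 else cv2.resize(a[2],(420,340))]);cv2.imwrite("pics/m1.png",im[:,:,::-1])
E
```

```text
0.725 [ 4.15301318e+01 -6.96606956e+00 -1.72072177e+00  9.52522001e+01
  7.88894932e-05  4.15016562e+01] [0.34610141 0.30652979 0.2480768 ] [-1.79995518e+02 -5.18418494e-03 -1.79971525e+02] [0.63016988 0.79993751 0.18934076]
scene yellow [(209, [320.4, 256.5], [314, 247, 13, 21])]
scene red [(54, [258.4, 280.4], [255, 275, 7, 12])]
scene orange [(346, [289.7, 287.7], [279, 278, 22, 20]), (190, [259.9, 305.8], [254, 293, 15, 25])]
scene blue [(275, [305.8, 239.7], [294, 232, 23, 18])]
side yellow [(156, [344.8, 218.9], [340, 210, 10, 19])]
side red [(56, [388.9, 256.6], [387, 250, 5, 14])]
side orange [(120, [398.0, 252.2], [395, 241, 7, 27]), (161, [370.0, 248.1], [361, 243, 19, 11])]
side blue [(50, [291.6, 201.2], [285, 200, 16, 4]), (180, [333.0, 264.3], [324, 259, 19, 12])]
wrist yellow []
wrist red []
wrist orange []
wrist blue [(5532, [391.7, 349.3], [348, 309, 87, 81])]
```

View pics/m1.png

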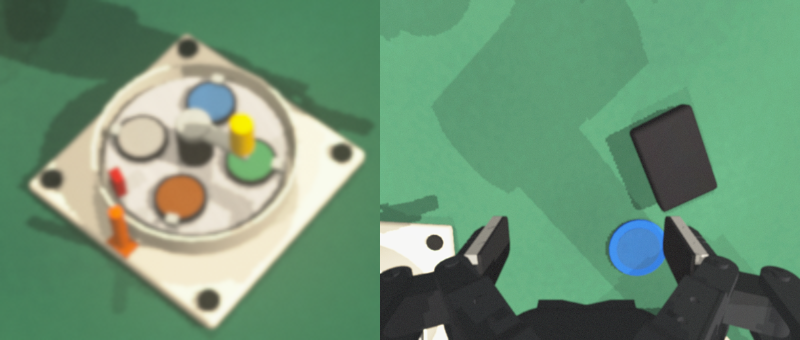

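The moves were refused, apparently because every row needs a twist. The picture just shows the dryer unchanged and the wrist view over the case and coaster.

>>> {"fn": "apply_moves", "kwargs": {
  "motion": [
    {"xyz": [-37,-46,0],"twist": 0,"jaw": 1},
    {"xyz": [-74,-92,0],"twist": 0,"jaw": 1},
    {"xyz": [-111,-138,0],"twist": 0,"jaw": 1},
    {"xyz": [-148,-184,0],"twist": 0,"jaw": 1},
    {"xyz": [-185,-230,0],"twist": 0,"jaw": 1}
  ]
}}

```text
time: 1.5
ee_pos: [0.5313, 0.0777, 0.248]
tcp_rot: [180.0, -0.0, -179.9]
wrist_force: [0.4, 1.7, -0.5]
opening: 0.0852
grasp_force: 0.0
```

>>> {"fn": "apply_moves", "kwargs": {
  "motion": [
    {"xyz": [-27,-33,0],"twist": 0,"jaw": 1},
    {"xyz": [-54,-66,0],"twist": 0,"jaw": 1},
    {"xyz": [-54,-66,25],"twist": 0,"jaw": 1},
    {"xyz": [-54,-66,40],"twist": 0,"jaw": 1}
  ]
}}

```text
time: 2.0
ee_pos: [0.5842, 0.0129, 0.2064]
tcp_rot: [180.0, -0.1, -180.0]
wrist_force: [-0.3, -0.2, -0.0]
opening: 0.0854
grasp_force: 0.0
```

```bash
python3 - <<'E'
from workcell import sensors,camera
from lib import *
o=sensors.get_obs();print(o['time'],o['q'],o['ee_pos'],o['tcp_rot'],o['wrist_force'])
for n in("scene","side","wrist"):
    c=par(n);p,d=camera(n);np.savez(f"pics/{n}2.npz",p=p,d=d,**c)
    for k in("yellow","red","orange","blue"):print(n,k,B:=blobs(p,k,BOX.get(n,(0,0,640,480)),20))
    if n=="wrist":
        for b in blobs(p,"yellow",(0,0,640,480),100):print("knob onz",onz(c,b[1],.159),d[int(b[1][1]),int(b[1][0])])
a=[np.load(f"pics/{n}2.npz")["p"] for n in("scene","side","wrist")]
im=np.hstack([cv2.resize(a[0][150:360,200:390],(380,420)),cv2.resize(a[2],(420,420))]);cv2.imwrite("pics/m2.png",im[:,:,::-1])
E
```

```text
2.0 [1.25674992e+00 9.18848920e+00 1.00643881e+01 9.09997459e+01
 1.46286575e-02 1.21676731e+00] [0.58423703 0.0128854  0.20643694] [ 1.79988005e+02 -1.24129713e-01 -1.79960020e+02] [-0.31438902 -0.22445123 -0.04462628]
scene yellow [(207, [320.6, 256.7], [315, 247, 12, 21])]
scene red [(54, [258.4, 280.4], [255, 275, 7, 12])]
scene orange [(348, [289.6, 287.7], [278, 278, 23, 20]), (192, [259.9, 305.7], [254, 293, 15, 25])]
scene blue [(278, [305.8, 239.7], [294, 232, 23, 18])]
side yellow [(154, [344.8, 219.0], [340, 210, 10, 19])]
side red [(57, [388.9, 256.6], [387, 250, 5, 14])]
side orange [(120, [398.0, 252.0], [395, 240, 7, 28]), (162, [370.1, 248.1], [361, 243, 19, 11])]
side blue [(53, [291.7, 201.2], [285, 200, 17, 4]), (181, [333.1, 264.3], [324, 259, 19, 12])]
wrist yellow [(2995, [308.1, 274.2], [281, 237, 54, 73])]
wrist red []
wrist orange [(3100, [260.8, 314.4], [228, 284, 67, 61]), (878, [221.6, 403.7], [207, 382, 31, 45])]
wrist blue [(4391, [187.3, 159.1], [150, 122, 75, 75])]
knob onz [0.57787108 0.00954566 0.159     ] 0.18428558
```

View pics/m2.png

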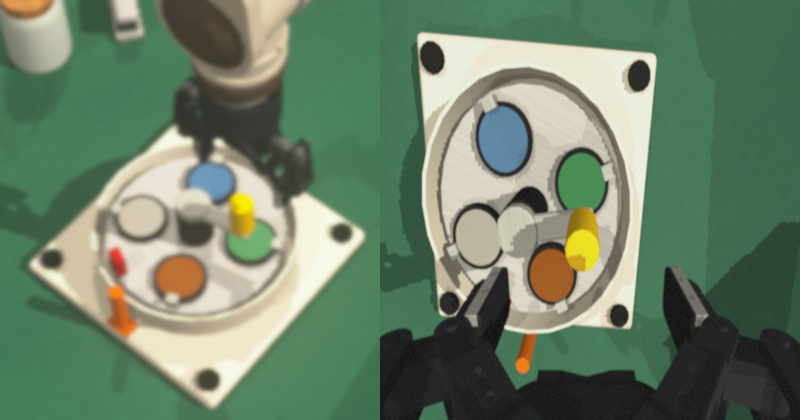

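The gripper hangs beside the yellow knob (wrist view: knob top about (308,286)), and all four corner dots are visible.

```bash
python3 - <<'E'
from lib import *
c=np.load("pics/wrist2.npz")
o=[]
for u,v in((79,65),(395,86),(364,361),(105,345)):
    b=max(blobs(c["p"],"black",(u-22,v-22,u+22,v+22)));o.append(onz(c,b[1],.018)[:2])
o=np.array(o);print(o.round(4).tolist(),o.mean(0))
m=cv2.inRange(c["p"],(215,205,0),(255,255,90))
n,l,s,ce=cv2.connectedComponentsWithStats(m)
for i in range(1,n):
    if s[i,4]>200:print(s[i],ce[i],onz(c,ce[i],.159))
E
```

```text
[[0.4684, -0.1605], [0.4822, 0.0719], [0.7149, 0.0578], [0.7006, -0.174]] [ 0.59153074 -0.05119112]
[ 284  263   50   47 1402] [310.4957204 281.9828816] [0.58178014 0.01066741 0.159     ]
```

>>> {"fn": "apply_moves", "kwargs": {
  "motion": [
    {"xyz": [0,-3,25],"twist": 0,"jaw": 1},
    {"xyz": [0,-3,50],"twist": 0,"jaw": 1},
    {"xyz": [0,-3,67],"twist": 0,"jaw": 1},
    {"xyz": [0,-3,67],"twist": 0,"jaw": -1},
    {"xyz": [0,-3,67],"twist": 0,"jaw": -1}
  ],
  "grip_force": 40
}}

```text
time: 2.78
ee_pos: [0.5848, 0.0093, 0.1425]
tcp_rot: [180.0, 0.1, -180.0]
wrist_force: [0.2, -0.8, 0.7]
opening: 0.0516
grasp_force: 0.0
```

>>> {"fn": "apply_moves", "kwargs": {
  "motion": [
    {"xyz": [0,0,0],"twist": 0,"jaw": -1},
    {"xyz": [0,0,0],"twist": 0,"jaw": -1},
    {"xyz": [0,0,0],"twist": 0,"jaw": -1}
  ]
}}

```text
time: 3.15
ee_pos: [0.5849, 0.0099, 0.1426]
tcp_rot: [179.9, 0.1, -180.0]
wrist_force: [-1.7, 5.2, 5.8]
opening: 0.0249
grasp_force: 39.2
```

```bash
cat > meas.py <<'E'
import sys,json
from workcell import sensors,camera
from lib import *
A=np.array([.592,-.050]);YAW=-3.4
OFF={"orange":45.,"green":135.,"blue":225.}
for n in sys.argv[1:] or ["wrist"]:
    o=sensors.get_obs();c=par(n);p,d=camera(n);r=[]
    for k in OFF:
        for a,uv,bb in blobs(p,k,BOX.get(n,(0,0,640,480)),60):
            if bb[2]>150:continue
            q=onz(c,uv,.058)[:2]-A;R=np.hypot(*q)
            if .052<R<.073:r.append((k[0],a,round(R*1e3),round(float((np.degrees(np.arctan2(q[1],q[0]))-YAW-OFF[k]+180)%360-180),1)))
    for a,uv,bb in blobs(p,"red",BOX.get(n,(0,0,640,480)),20):
        q=onz(c,uv,.069)[:2]-A;R=np.hypot(*q)
        if .08<R<.106:r.append(("flag",a,round(R*1e3),round(float((np.degrees(np.arctan2(q[1],q[0]))-YAW+180)%360-180),1)))
    e=o["ee_pos"];f=o["wrist_force"]
    print(n,round(o["time"],3),r,"crank",round(float(np.degrees(np.arctan2(e[1]-A[1],e[0]-A[0]))),1),"R",round(float(np.hypot(*(e[:2]-A)))*1e3,1),e.round(4)[2],"F",f.round(0))
    cv2.imwrite(f"pics/{n}_{o['time']:.2f}.png",p[:,:,::-1])
E
cat > plan.py <<'E'
# usage: plan.py ncalls step_deg... (degrees per row, list; last repeats), keeps commanded state in st.json
import sys,json,numpy as np,os
n=int(sys.argv[1]);st=[float(x) for x in sys.argv[2:]];st+=[st[-1]]*(5*n-len(st))
R=60.0
try:s=json.load(open("st.json"))
except Exception:s=dict(phi=96.9,x=R*np.cos(np.radians(96.9)),y=R*np.sin(np.radians(96.9)))
for i in range(n):
    x0,y0=s["x"],s["y"];rows=[]
    for k in st[5*i:5*i+5]:
        s["phi"]+=k;a=np.radians(s["phi"])
        dx=round(2*(-(R*np.cos(a)-x0)))/2;dy=round(2*(R*np.sin(a)-y0))/2
        rows.append([dx,dy]);s["x"],s["y"]=x0-dx,y0+dy
    print(i,rows,"phi",round(s["phi"],1))
json.dump(s,open("st.json","w"))
E
python3 meas.py wrist scene side; python3 plan.py 4 3 8 13 17 19.5
```

```text
wrist 3.15 [('g', 6192, 62, -18.3), ('b', 7374, 64, -19.3), ('flag', 383, 105, -23.1)] crank 96.7 R 60.3 0.1426 F [-2.  5.  6.]
scene 3.2 [('o', 351, 62, -20.3), ('g', 272, 65, -25.0), ('b', 71, 55, -10.4), ('flag', 55, 95, -20.1)] crank 96.7 R 60.3 0.1426 F [-1.  4.  5.]
side 3.25 [('o', 160, 61, -20.1), ('g', 139, 63, -18.9), ('b', 181, 62, -19.1), ('flag', 57, 94, -19.6)] crank 96.7 R 60.3 0.1427 F [-1.  5.  6.]
0 [[3.0, -0.5], [11.0, -2.5], [23.5, -8.0], [37.5, -19.5], [48.0, -36.5]] phi 157.4
1 [[4.5, -20.0], [2.5, -40.0], [-6.5, -58.0], [-21.0, -72.5], [-39.5, -81.0]] phi 254.9
2 [[-20.5, -2.0], [-40.0, 3.0], [-57.0, 14.5], [-69.0, 30.5], [-75.0, 50.0]] phi 352.4
3 [[0.5, 20.5], [8.0, 39.0], [21.5, 54.5], [39.0, 64.5], [59.0, 68.0]] phi 449.9
```

>>> {"fn": "apply_moves", "kwargs": {
  "motion": [
    {"xyz": [3,-0.5,0],"twist": 0,"jaw": -1},
    {"xyz": [11,-2.5,0],"twist": 0,"jaw": -1},
    {"xyz": [23.5,-8,0],"twist": 0,"jaw": -1},
    {"xyz": [37.5,-19.5,0],"twist": 0,"jaw": -1},
    {"xyz": [48,-36.5,0],"twist": 0,"jaw": -1}
  ]
}}

```text
time: 3.92
ee_pos: [0.5361, -0.0272, 0.1426]
tcp_rot: [180.0, 0.1, -179.9]
wrist_force: [3.2, -0.4, 3.8]
opening: 0.025
grasp_force: 39.5
```

```bash
python3 meas.py side
```

```text
side 3.925 [('o', 138, 62, -9.8), ('g', 139, 61, -5.2), ('b', 138, 65, -9.3), ('flag', 65, 94, -7.6)] crank 157.8 R 60.4 0.1426 F [ 3. -0.  4.]
```

>>> {"fn": "apply_moves", "kwargs": {
  "motion": [
    {"xyz": [4.5,-20,0],"twist": 0,"jaw": -1},
    {"xyz": [2.5,-40,0],"twist": 0,"jaw": -1},
    {"xyz": [-6.5,-58,0],"twist": 0,"jaw": -1},
    {"xyz": [-21,-72.5,0],"twist": 0,"jaw": -1},
    {"xyz": [-39.5,-81,0],"twist": 0,"jaw": -1}
  ]
}}

```text
time: 4.6
ee_pos: [0.5777, -0.1084, 0.1424]
tcp_rot: [179.9, 0.2, -180.0]
wrist_force: [3.3, 15.8, 8.2]
opening: 0.0252
grasp_force: 40.6
```

```bash
python3 meas.py side
```

```text
side 4.6 [('g', 163, 62, 41.4), ('b', 159, 62, 38.5), ('flag', 68, 93, 39.9)] crank -103.8 R 60.2 0.1424 F [ 3. 16.  8.]
```

>>> {"fn": "apply_moves", "kwargs": {
  "motion": [
    {"xyz": [-20.5,-2,0],"twist": 0,"jaw": -1},
    {"xyz": [-40,3,0],"twist": 0,"jaw": -1},
    {"xyz": [-57,14.5,0],"twist": 0,"jaw": -1},
    {"xyz": [-69,30.5,0],"twist": 0,"jaw": -1},
    {"xyz": [-75,50,0],"twist": 0,"jaw": -1}
  ]
}}

```text
time: 5.28
ee_pos: [0.6517, -0.0581, 0.1424]
tcp_rot: [-180.0, 0.0, 180.0]
wrist_force: [-9.6, 0.6, 11.3]
opening: 0.0246
grasp_force: 40.8
```

```bash
python3 meas.py side
```

```text
side 5.275 [('o', 162, 62, 104.2), ('g', 178, 62, 104.1), ('b', 146, 60, 107.1), ('flag', 75, 94, 104.2)] crank -7.8 R 60.3 0.1424 F [-10.   1.  11.]
```

>>> {"fn": "apply_moves", "kwargs": {
  "motion": [
    {"xyz": [0.5,20.5,0],"twist": 0,"jaw": -1},
    {"xyz": [8,39,0],"twist": 0,"jaw": -1},
    {"xyz": [21.5,54.5,0],"twist": 0,"jaw": -1},
    {"xyz": [39,64.5,0],"twist": 0,"jaw": -1},
    {"xyz": [59,68,0],"twist": 0,"jaw": -1}
  ]
}}

```text
time: 5.95
ee_pos: [0.5929, 0.0105, 0.1425]
tcp_rot: [180.0, 0.2, -179.9]
wrist_force: [0.3, -3.0, 8.9]
opening: 0.0249
grasp_force: 40.7
```

```bash
python3 meas.py side; python3 plan.py 4 19.5
```

```text
side 5.95 [('o', 175, 61, 171.4), ('g', 173, 62, 170.2), ('b', 142, 62, 169.5), ('flag', 55, 95, 171.2)] crank 89.2 R 60.5 0.1425 F [ 0. -3.  9.]
0 [[20.0, -3.5], [38.0, -13.5], [51.5, -28.5], [59.0, -47.5], [60.0, -68.0]] phi 547.4
1 [[-6.0, -19.0], [-18.5, -35.5], [-35.0, -47.0], [-55.0, -52.0], [-75.0, -50.0]] phi 644.9
2 [[-18.5, 8.5], [-33.0, 22.5], [-42.0, 41.0], [-44.5, 61.0], [-40.0, 81.0]] phi 742.4
3 [[10.5, 17.0], [26.5, 29.5], [46.0, 36.0], [66.0, 36.0], [85.0, 29.0]] phi 839.9
```

```bash
echo '{"phi":449.9,"x":0.29,"y":60.07}'>st.json; python3 plan.py 6 22
```

```text
0 [[22.5, -4.5], [42.0, -17.0], [55.0, -35.5], [60.0, -58.0], [56.5, -80.5]] phi 559.9
1 [[-11.5, -19.5], [-30.0, -33.5], [-52.0, -39.5], [-74.5, -36.5], [-94.5, -25.5]] phi 669.9
2 [[-14.5, 17.5], [-21.5, 39.5], [-19.5, 62.5], [-9.0, 83.0], [8.0, 98.0]] phi 779.9
3 [[22.0, 7.5], [44.5, 6.0], [65.5, -3.5], [81.0, -20.0], [89.5, -41.5]] phi 889.9
4 [[-0.5, -23.0], [-9.5, -44.0], [-25.5, -60.5], [-46.5, -69.0], [-69.5, -69.5]] phi 999.9
5 [[-21.5, 8.0], [-38.0, 23.5], [-48.0, 44.5], [-49.0, 67.0], [-41.5, 89.0]] phi 1109.9
```

>>> {"fn": "apply_moves", "kwargs": {
  "motion": [
    {"xyz": [22.5,-4.5,0],"twist": 0,"jaw": -1},
    {"xyz": [42,-17,0],"twist": 0,"jaw": -1},
    {"xyz": [55,-35.5,0],"twist": 0,"jaw": -1},
    {"xyz": [60,-58,0],"twist": 0,"jaw": -1},
    {"xyz": [56.5,-80.5,0],"twist": 0,"jaw": -1}
  ]
}}

```text
time: 6.62
ee_pos: [0.5357, -0.0717, 0.1425]
tcp_rot: [-180.0, 0.1, -180.0]
wrist_force: [8.4, 3.5, 3.2]
opening: 0.025
grasp_force: 40.3
```

>>> {"fn": "apply_moves", "kwargs": {
  "motion": [
    {"xyz": [-11.5,-19.5,0],"twist": 0,"jaw": -1},
    {"xyz": [-30,-33.5,0],"twist": 0,"jaw": -1},
    {"xyz": [-52,-39.5,0],"twist": 0,"jaw": -1},
    {"xyz": [-74.5,-36.5,0],"twist": 0,"jaw": -1},
    {"xyz": [-94.5,-25.5,0],"twist": 0,"jaw": -1}
  ]
}}

```text
time: 7.25
ee_pos: [0.6311, -0.0958, 0.1423]
tcp_rot: [179.9, 0.0, -180.0]
wrist_force: [-9.8, 12.2, 14.3]
opening: 0.0245
grasp_force: 41.6
```

```bash
python3 meas.py side
```

```text
side 7.25 [('o', 92, 61, -46.1), ('g', 83, 66, -30.7), ('b', 173, 62, -37.9), ('flag', 71, 93, -37.8)] crank -49.5 R 60.2 0.1423 F [-10.  12.  14.]
```

>>> {"fn": "apply_moves", "kwargs": {
  "motion": [
    {"xyz": [-14.5,17.5,0],"twist": 0,"jaw": -1},
    {"xyz": [-21.5,39.5,0],"twist": 0,"jaw": -1},
    {"xyz": [-19.5,62.5,0],"twist": 0,"jaw": -1},
    {"xyz": [-9,83,0],"twist": 0,"jaw": -1},
    {"xyz": [8,98,0],"twist": 0,"jaw": -1}
  ]
}}

```text
time: 7.92
ee_pos: [0.6231, 0.002, 0.1424]
tcp_rot: [-180.0, 0.1, -180.0]
wrist_force: [-3.3, -6.6, 10.5]
opening: 0.0247
grasp_force: 41.3
```

>>> {"fn": "apply_moves", "kwargs": {
  "motion": [
    {"xyz": [22,7.5,0],"twist": 0,"jaw": -1},
    {"xyz": [44.5,6,0],"twist": 0,"jaw": -1},
    {"xyz": [65.5,-3.5,0],"twist": 0,"jaw": -1},
    {"xyz": [81,-20,0],"twist": 0,"jaw": -1},
    {"xyz": [89.5,-41.5,0],"twist": 0,"jaw": -1}
  ]
}}

```text
time: 8.55
ee_pos: [0.5324, -0.04, 0.1425]
tcp_rot: [180.0, 0.1, -179.9]
wrist_force: [7.1, -1.1, 5.6]
opening: 0.0252
grasp_force: 40.9
```

```bash
python3 meas.py side
```

```text
side 8.55 [('o', 171, 62, 121.1), ('g', 181, 62, 120.0), ('b', 181, 62, 119.5)] crank 170.5 R 60.5 0.1425 F [ 7. -1.  6.]
```

>>> {"fn": "apply_moves", "kwargs": {
  "motion": [
    {"xyz": [-0.5,-23,0],"twist": 0,"jaw": -1},
    {"xyz": [-9.5,-44,0],"twist": 0,"jaw": -1},
    {"xyz": [-25.5,-60.5,0],"twist": 0,"jaw": -1},
    {"xyz": [-46.5,-69,0],"twist": 0,"jaw": -1},
    {"xyz": [-69.5,-69.5,0],"twist": 0,"jaw": -1}
  ]
}}

```text
time: 9.22
ee_pos: [0.6036, -0.1091, 0.1423]
tcp_rot: [179.9, 0.1, -180.0]
wrist_force: [-3.1, 17.4, 11.4]
opening: 0.0247
grasp_force: 41.7
```

>>> {"fn": "apply_moves", "kwargs": {
  "motion": [
    {"xyz": [-21.5,8,0],"twist": 0,"jaw": -1},
    {"xyz": [-38,23.5,0],"twist": 0,"jaw": -1},
    {"xyz": [-48,44.5,0],"twist": 0,"jaw": -1},
    {"xyz": [-49,67,0],"twist": 0,"jaw": -1},
    {"xyz": [-41.5,89,0],"twist": 0,"jaw": -1}
  ]
}}

```text
time: 9.85
ee_pos: [0.6446, -0.0202, 0.1424]
tcp_rot: [-179.9, 0.1, 180.0]
wrist_force: [-7.4, -4.6, 11.7]
opening: 0.025
grasp_force: 41.5
```

```bash
python3 meas.py side; python3 plan.py 1 22
```

```text
side 9.85 [('o', 178, 61, -80.2), ('g', 64, 64, -89.3), ('b', 162, 62, -78.3), ('flag', 99, 92, -78.7)] crank 29.5 R 60.5 0.1424 F [-7. -5. 12.]
0 [[15.0, 17.0], [35.0, 27.5], [58.0, 29.5], [80.0, 23.0], [97.5, 8.5]] phi 1219.9
```

```bash
python3 - <<'E'
import json
s=json.load(open("st.json"));s["x"]+=97.5;s["y"]-=8.5;s["phi"]-=110;json.dump(s,open("st.json","w"));print(s)
E
python3 plan.py 13 20.5
```

```text
{'phi': 1109.9, 'x': 51.79, 'y': 30.07}
0 [[13.5, 16.0], [32.0, 26.5], [53.5, 30.0], [74.0, 25.5], [92.0, 14.0]] phi 1212.4
1 [[13.0, -16.5], [19.5, -37.0], [18.0, -58.5], [9.5, -78.0], [-5.5, -93.0]] phi 1314.9
2 [[-19.5, -9.0], [-41.0, -11.0], [-61.5, -5.0], [-78.5, 8.0], [-90.0, 26.0]] phi 1417.4
3 [[-4.5, 20.5], [-1.5, 42.0], [8.5, 60.5], [24.5, 74.5], [45.0, 82.0]] phi 1519.9
4 [[21.0, 0.0], [41.0, -7.5], [57.0, -21.5], [67.5, -40.5], [70.0, -61.5]] phi 1622.4
5 [[-4.5, -21.0], [-16.0, -39.0], [-33.5, -51.5], [-54.0, -57.5], [-75.0, -55.5]] phi 1724.9
6 [[-19.5, 9.0], [-34.5, 24.5], [-43.0, 44.0], [-44.5, 65.0], [-38.0, 85.5]] phi 1827.4
7 [[13.0, 17.0], [31.0, 28.0], [52.0, 32.5], [73.0, 29.0], [92.0, 18.5]] phi 1929.9
8 [[13.5, -16.5], [20.5, -36.5], [20.0, -58.0], [12.0, -78.0], [-2.0, -93.5]] phi 2032.4
9 [[-19.0, -10.0], [-40.5, -12.5], [-61.0, -7.5], [-78.5, 4.5], [-91.0, 22.0]] phi 2134.9
10 [[-5.5, 20.5], [-3.5, 42.0], [6.0, 61.0], [21.5, 75.5], [41.0, 84.0]] phi 2237.4
11 [[21.5, 1.0], [42.0, -6.0], [58.5, -19.0], [69.5, -37.5], [73.5, -58.5]] phi 2339.9
12 [[-4.0, -21.0], [-15.0, -39.5], [-31.5, -52.5], [-52.0, -59.5], [-73.0, -58.5]] phi 2442.4
```

>>> {"fn": "apply_moves", "kwargs": {
  "motion": [
    {"xyz": [13.5,16,0],"twist": 0,"jaw": -1},
    {"xyz": [32,26.5,0],"twist": 0,"jaw": -1},
    {"xyz": [53.5,30,0],"twist": 0,"jaw": -1},
    {"xyz": [74,25.5,0],"twist": 0,"jaw": -1},
    {"xyz": [92,14,0],"twist": 0,"jaw": -1}
  ]
}}

```text
time: 10.52
ee_pos: [0.5514, -0.0052, 0.1425]
tcp_rot: [179.9, 0.1, -179.9]
wrist_force: [0.2, 0.6, 10.8]
opening: 0.0249
grasp_force: 41.4
```

>>> {"fn": "apply_moves", "kwargs": {
  "motion": [
    {"xyz": [13,-16.5,0],"twist": 0,"jaw": -1},
    {"xyz": [19.5,-37,0],"twist": 0,"jaw": -1},
    {"xyz": [18,-58.5,0],"twist": 0,"jaw": -1},
    {"xyz": [9.5,-78,0],"twist": 0,"jaw": -1},
    {"xyz": [-5.5,-93,0],"twist": 0,"jaw": -1}
  ]
}}

```text
time: 11.15
ee_pos: [0.5586, -0.1001, 0.1425]
tcp_rot: [180.0, 0.2, 180.0]
wrist_force: [7.8, 12.3, 6.9]
opening: 0.025
grasp_force: 41.0
```

>>> {"fn": "apply_moves", "kwargs": {
  "motion": [
    {"xyz": [-19.5,-9,0],"twist": 0,"jaw": -1},
    {"xyz": [-41,-11,0],"twist": 0,"jaw": -1},
    {"xyz": [-61.5,-5,0],"twist": 0,"jaw": -1},
    {"xyz": [-78.5,8,0],"twist": 0,"jaw": -1},
    {"xyz": [-90,26,0],"twist": 0,"jaw": -1}
  ]
}}

```text
time: 11.78
ee_pos: [0.6478, -0.0729, 0.1423]
tcp_rot: [180.0, 0.0, 180.0]
wrist_force: [-11.6, 5.4, 14.0]
opening: 0.0249
grasp_force: 41.6
```

>>> {"fn": "apply_moves", "kwargs": {
  "motion": [
    {"xyz": [-4.5,20.5,0],"twist": 0,"jaw": -1},
    {"xyz": [-1.5,42,0],"twist": 0,"jaw": -1},
    {"xyz": [8.5,60.5,0],"twist": 0,"jaw": -1},
    {"xyz": [24.5,74.5,0],"twist": 0,"jaw": -1},
    {"xyz": [45,82,0],"twist": 0,"jaw": -1}
  ]
}}

```text
time: 12.4
ee_pos: [0.6032, 0.0095, 0.1424]
tcp_rot: [180.0, 0.2, -180.0]
wrist_force: [-0.5, -2.7, 10.4]
opening: 0.0248
grasp_force: 41.4
```

>>> {"fn": "apply_moves", "kwargs": {
  "motion": [
    {"xyz": [21,0,0],"twist": 0,"jaw": -1},
    {"xyz": [41,-7.5,0],"twist": 0,"jaw": -1},
    {"xyz": [57,-21.5,0],"twist": 0,"jaw": -1},
    {"xyz": [67.5,-40.5,0],"twist": 0,"jaw": -1},
    {"xyz": [70,-61.5,0],"twist": 0,"jaw": -1}
  ]
}}

```text
time: 13.02
ee_pos: [0.5318, -0.0534, 0.1425]
tcp_rot: [-180.0, 0.0, -180.0]
wrist_force: [3.2, 0.9, 6.4]
opening: 0.0252
grasp_force: 41.2
```

>>> {"fn": "apply_moves", "kwargs": {
  "motion": [
    {"xyz": [-4.5,-21,0],"twist": 0,"jaw": -1},
    {"xyz": [-16,-39,0],"twist": 0,"jaw": -1},
    {"xyz": [-33.5,-51.5,0],"twist": 0,"jaw": -1},
    {"xyz": [-54,-57.5,0],"twist": 0,"jaw": -1},
    {"xyz": [-75,-55.5,0],"twist": 0,"jaw": -1}
  ]
}}

```text
time: 13.65
ee_pos: [0.6086, -0.1078, 0.1423]
tcp_rot: [179.8, 0.1, -180.0]
wrist_force: [-4.4, 15.0, 13.0]
opening: 0.0249
grasp_force: 41.7
```

>>> {"fn": "apply_moves", "kwargs": {
  "motion": [
    {"xyz": [-19.5,9,0],"twist": 0,"jaw": -1},
    {"xyz": [-34.5,24.5,0],"twist": 0,"jaw": -1},
    {"xyz": [-43,44,0],"twist": 0,"jaw": -1},
    {"xyz": [-44.5,65,0],"twist": 0,"jaw": -1},
    {"xyz": [-38,85.5,0],"twist": 0,"jaw": -1}
  ]
}}

```text
time: 14.28
ee_pos: [0.646, -0.0228, 0.1424]
tcp_rot: [-179.9, 0.1, 180.0]
wrist_force: [-5.9, -2.8, 11.4]
opening: 0.0249
grasp_force: 41.5
```

>>> {"fn": "apply_moves", "kwargs": {
  "motion": [
    {"xyz": [13,17,0],"twist": 0,"jaw": -1},
    {"xyz": [31,28,0],"twist": 0,"jaw": -1},
    {"xyz": [52,32.5,0],"twist": 0,"jaw": -1},
    {"xyz": [73,29,0],"twist": 0,"jaw": -1},
    {"xyz": [92,18.5,0],"twist": 0,"jaw": -1}
  ]
}}

```text
time: 14.9
ee_pos: [0.5532, -0.0035, 0.1425]
tcp_rot: [179.9, 0.1, -179.9]
wrist_force: [2.7, -2.8, 8.6]
opening: 0.025
grasp_force: 41.2
```

>>> {"fn": "apply_moves", "kwargs": {
  "motion": [
    {"xyz": [13.5,-16.5,0],"twist": 0,"jaw": -1},
    {"xyz": [20.5,-36.5,0],"twist": 0,"jaw": -1},
    {"xyz": [20,-58,0],"twist": 0,"jaw": -1},
    {"xyz": [12,-78,0],"twist": 0,"jaw": -1},
    {"xyz": [-2,-93.5,0],"twist": 0,"jaw": -1}
  ]
}}

```text
time: 15.52
ee_pos: [0.5566, -0.0987, 0.1425]
tcp_rot: [180.0, 0.2, 180.0]
wrist_force: [6.9, 11.9, 5.4]
opening: 0.0247
grasp_force: 41.0
```

>>> {"fn": "apply_moves", "kwargs": {
  "motion": [
    {"xyz": [-19,-10,0],"twist": 0,"jaw": -1},
    {"xyz": [-40.5,-12.5,0],"twist": 0,"jaw": -1},
    {"xyz": [-61,-7.5,0],"twist": 0,"jaw": -1},
    {"xyz": [-78.5,4.5,0],"twist": 0,"jaw": -1},
    {"xyz": [-91,22,0],"twist": 0,"jaw": -1}
  ]
}}

```text
time: 16.15
ee_pos: [0.6467, -0.0754, 0.1423]
tcp_rot: [180.0, -0.0, 180.0]
wrist_force: [-12.2, 6.2, 13.5]
opening: 0.0248
grasp_force: 41.7
```

>>> {"fn": "apply_moves", "kwargs": {
  "motion": [
    {"xyz": [-5.5,20.5,0],"twist": 0,"jaw": -1},
    {"xyz": [-3.5,42,0],"twist": 0,"jaw": -1},
    {"xyz": [6,61,0],"twist": 0,"jaw": -1},
    {"xyz": [21.5,75.5,0],"twist": 0,"jaw": -1},
    {"xyz": [41,84,0],"twist": 0,"jaw": -1}
  ]
}}

```text
time: 16.77
ee_pos: [0.6062, 0.0089, 0.1425]
tcp_rot: [180.0, 0.2, -180.0]
wrist_force: [-1.5, -3.2, 10.1]
opening: 0.0249
grasp_force: 41.4
```

>>> {"fn": "apply_moves", "kwargs": {
  "motion": [
    {"xyz": [21.5,1,0],"twist": 0,"jaw": -1},
    {"xyz": [42,-6,0],"twist": 0,"jaw": -1},
    {"xyz": [58.5,-19,0],"twist": 0,"jaw": -1},
    {"xyz": [69.5,-37.5,0],"twist": 0,"jaw": -1},
    {"xyz": [73.5,-58.5,0],"twist": 0,"jaw": -1}
  ]
}}

```text
time: 17.4
ee_pos: [0.5316, -0.0509, 0.1425]
tcp_rot: [-180.0, 0.1, -180.0]
wrist_force: [6.9, 0.5, 4.6]
opening: 0.0247
grasp_force: 41.1
```

>>> {"fn": "apply_moves", "kwargs": {
  "motion": [
    {"xyz": [-4,-21,0],"twist": 0,"jaw": -1},
    {"xyz": [-15,-39.5,0],"twist": 0,"jaw": -1},
    {"xyz": [-31.5,-52.5,0],"twist": 0,"jaw": -1},
    {"xyz": [-52,-59.5,0],"twist": 0,"jaw": -1},
    {"xyz": [-73,-58.5,0],"twist": 0,"jaw": -1}
  ]
}}

```text
time: 18.02
ee_pos: [0.6061, -0.1084, 0.1423]
tcp_rot: [179.9, 0.1, -180.0]
wrist_force: [-4.5, 15.7, 13.0]
opening: 0.0248
grasp_force: 41.7
```

```bash
python3 meas.py side side
```

```text
side 18.025 [('o', 177, 61, 176.8), ('g', 176, 62, 175.7), ('flag', 63, 95, 176.4)] crank -76.4 R 60.1 0.1423 F [-4. 16. 13.]
side 18.075 [('o', 176, 61, -177.2), ('g', 176, 62, -178.2), ('flag', 62, 95, -179.0)] crank -74.5 R 59.9 0.1422 F [-4.  8. 14.]
```

>>> {"fn": "apply_moves", "kwargs": {
  "motion": [
    {"xyz": [0,0,0],"twist": 0,"jaw": -1},
    {"xyz": [0,0,0],"twist": 0,"jaw": -1},
    {"xyz": [0,0,0],"twist": 0,"jaw": -1},
    {"xyz": [0,0,0],"twist": 0,"jaw": -1},
    {"xyz": [0,0,0],"twist": 0,"jaw": -1}
  ]
}}

```text
time: 18.75
ee_pos: [0.6055, -0.1083, 0.1424]
tcp_rot: [179.9, 0.1, -180.0]
wrist_force: [-1.3, 6.0, 9.7]
opening: 0.0249
grasp_force: 41.5
```

>>> {"fn": "apply_moves", "kwargs": {
  "motion": [
    {"xyz": [0,0,0],"twist": 0,"jaw": -1},
    {"xyz": [0,0,0],"twist": 0,"jaw": -1},
    {"xyz": [0,0,0],"twist": 0,"jaw": -1},
    {"xyz": [0,0,0],"twist": 0,"jaw": -1},
    {"xyz": [0,0,0],"twist": 0,"jaw": -1}
  ]
}}

```text
time: 19.38
ee_pos: [0.6055, -0.1083, 0.1424]
tcp_rot: [179.9, 0.1, -180.0]
wrist_force: [-1.2, 6.0, 8.9]
opening: 0.0248
grasp_force: 41.5
```

```bash
python3 meas.py side side
```

```text
side 19.375 [('o', 178, 61, -130.6), ('g', 108, 67, -133.4), ('b', 81, 66, -121.2), ('flag', 89, 93, -130.5)] crank -76.9 R 59.8 0.1424 F [-1.  6.  9.]
side 19.425 [('o', 179, 61, -130.3), ('g', 106, 67, -133.4), ('b', 82, 66, -121.2), ('flag', 91, 93, -130.3)] crank -77.0 R 59.8 0.1424 F [-1.  5. 10.]
```

>>> {"fn": "apply_moves", "kwargs": {
  "motion": [
    {"xyz": [0,0,0],"twist": 0,"jaw": -1},
    {"xyz": [0,0,0],"twist": 0,"jaw": -1},
    {"xyz": [0,0,0],"twist": 0,"jaw": -1},
    {"xyz": [0,0,0],"twist": 0,"jaw": -1},
    {"xyz": [0,0,0],"twist": 0,"jaw": -1}
  ]
}}

```text
time: 20.1
ee_pos: [0.6055, -0.1083, 0.1424]
tcp_rot: [179.9, 0.1, -180.0]
wrist_force: [-2.0, 5.2, 9.4]
opening: 0.0252
grasp_force: 41.5
```

```bash
python3 meas.py side
```

```text
side 20.1 [('o', 179, 61, -130.3), ('g', 108, 67, -133.8), ('b', 81, 66, -121.2), ('flag', 90, 93, -130.3)] crank -77.0 R 59.8 0.1424 F [-2.  5.  9.]
```

```bash
python3 plan.py 4 10 10 10 10 10 10 10 10 10 10 10 10 10 10 10 10 10 10 10 0; cat st.json
```

```text
0 [[-10.0, 3.0], [-19.5, 8.0], [-27.5, 14.0], [-34.5, 22.0], [-40.5, 30.5]] phi 2492.4
1 [[-4.0, 10.0], [-6.0, 20.0], [-6.5, 30.5], [-5.5, 41.0], [-2.0, 51.0]] phi 2542.4
2 [[4.5, 9.0], [11.0, 17.5], [18.5, 24.5], [27.5, 30.0], [37.0, 34.0]] phi 2592.4
3 [[10.5, 2.5], [21.0, 3.0], [31.0, 1.5], [41.0, -1.5], [41.0, -1.5]] phi 2632.4
{"phi": 2632.4, "x": -22.71, "y": 55.57}
```

>>> {"fn": "apply_moves", "kwargs": {
  "motion": [
    {"xyz": [-10,3,0],"twist": 0,"jaw": -1},
    {"xyz": [-19.5,8,0],"twist": 0,"jaw": -1},
    {"xyz": [-27.5,14,0],"twist": 0,"jaw": -1},
    {"xyz": [-34.5,22,0],"twist": 0,"jaw": -1},
    {"xyz": [-40.5,30.5,0],"twist": 0,"jaw": -1}
  ]
}}

```text
time: 20.78
ee_pos: [0.6453, -0.0779, 0.1423]
tcp_rot: [180.0, -0.0, -180.0]
wrist_force: [-9.0, 4.1, 12.9]
opening: 0.025
grasp_force: 41.6
```

>>> {"fn": "apply_moves", "kwargs": {
  "motion": [
    {"xyz": [-4,10,0],"twist": 0,"jaw": -1},
    {"xyz": [-6,20,0],"twist": 0,"jaw": -1},
    {"xyz": [-6.5,30.5,0],"twist": 0,"jaw": -1},
    {"xyz": [-5.5,41,0],"twist": 0,"jaw": -1},
    {"xyz": [-2,51,0],"twist": 0,"jaw": -1}
  ]
}}

```text
time: 21.4
ee_pos: [0.6479, -0.0276, 0.1425]
tcp_rot: [-180.0, 0.1, 180.0]
wrist_force: [-2.2, -1.7, 10.2]
opening: 0.0249
grasp_force: 41.4
```

>>> {"fn": "apply_moves", "kwargs": {
  "motion": [
    {"xyz": [4.5,9,0],"twist": 0,"jaw": -1},
    {"xyz": [11,17.5,0],"twist": 0,"jaw": -1},
    {"xyz": [18.5,24.5,0],"twist": 0,"jaw": -1},
    {"xyz": [27.5,30,0],"twist": 0,"jaw": -1},
    {"xyz": [37,34,0],"twist": 0,"jaw": -1}
  ]
}}

```text
time: 22.02
ee_pos: [0.6113, 0.0071, 0.1425]
tcp_rot: [180.0, 0.2, -180.0]
wrist_force: [1.5, 2.5, 10.3]
opening: 0.0253
grasp_force: 41.3
```

>>> {"fn": "apply_moves", "kwargs": {
  "motion": [
    {"xyz": [10.5,2.5,0],"twist": 0,"jaw": -1},
    {"xyz": [21,3,0],"twist": 0,"jaw": -1},
    {"xyz": [31,1.5,0],"twist": 0,"jaw": -1},
    {"xyz": [41,-1.5,0],"twist": 0,"jaw": -1},
    {"xyz": [41,-1.5,0],"twist": 0,"jaw": -1}
  ]
}}

```text
time: 22.65
ee_pos: [0.5693, 0.0058, 0.1425]
tcp_rot: [179.9, 0.1, -180.0]
wrist_force: [-3.3, 5.7, 9.6]
opening: 0.0247
grasp_force: 41.3
```

>>> {"fn": "apply_moves", "kwargs": {
  "motion": [
    {"xyz": [0,0,0],"twist": 0,"jaw": -1},
    {"xyz": [0,0,0],"twist": 0,"jaw": -1},
    {"xyz": [0,0,0],"twist": 0,"jaw": -1},
    {"xyz": [0,0,0],"twist": 0,"jaw": -1},
    {"xyz": [0,0,0],"twist": 0,"jaw": -1}
  ]
}}

```text
time: 23.28
ee_pos: [0.5698, 0.006, 0.1425]
tcp_rot: [179.9, 0.1, -180.0]
wrist_force: [-2.9, 6.5, 9.8]
opening: 0.0252
grasp_force: 41.3
```

>>> {"fn": "apply_moves", "kwargs": {
  "motion": [
    {"xyz": [0,0,0],"twist": 0,"jaw": -1},
    {"xyz": [0,0,0],"twist": 0,"jaw": -1},
    {"xyz": [0,0,0],"twist": 0,"jaw": -1},
    {"xyz": [0,0,0],"twist": 0,"jaw": -1}
  ]
}}

```text
time: 23.78
ee_pos: [0.5698, 0.006, 0.1425]
tcp_rot: [179.9, 0.1, -179.9]
wrist_force: [-2.9, 5.9, 9.5]
opening: 0.0247
grasp_force: 41.3
```

```bash
python3 meas.py side scene wrist
```

```text
side 23.775 [('o', 148, 61, -13.7), ('g', 148, 62, -11.9), ('b', 187, 61, -12.2), ('flag', 63, 94, -12.1)] crank 111.6 R 60.3 0.1425 F [-3.  6. 10.]
scene 23.825 [('o', 361, 62, -12.8), ('g', 315, 62, -17.0), ('b', 225, 62, -11.0), ('flag', 59, 94, -13.0)] crank 111.6 R 60.3 0.1425 F [-1.  6. 11.]
wrist 23.875 [('g', 5476, 63, -9.6), ('b', 6877, 64, -12.1)] crank 111.6 R 60.2 0.1425 F [-2.  7. 11.]
```

```bash
python3 plan.py 1 7.5 7.5 7.5 7.5 0
```

```text
0 [[7.0, -3.5], [13.5, -8.0], [19.5, -13.0], [25.0, -19.0], [25.0, -19.0]] phi 2662.4
```

>>> {"fn": "apply_moves", "kwargs": {
  "motion": [
    {"xyz": [7,-3.5,0],"twist": 0,"jaw": -1},
    {"xyz": [13.5,-8,0],"twist": 0,"jaw": -1},
    {"xyz": [19.5,-13,0],"twist": 0,"jaw": -1},
    {"xyz": [25,-19,0],"twist": 0,"jaw": -1},
    {"xyz": [25,-19,0],"twist": 0,"jaw": -1}
  ]
}}

```text
time: 24.55
ee_pos: [0.544, -0.0138, 0.1425]
tcp_rot: [179.9, 0.0, -180.0]
wrist_force: [-5.4, 5.3, 10.9]
opening: 0.025
grasp_force: 41.5
```

>>> {"fn": "apply_moves", "kwargs": {
  "motion": [
    {"xyz": [0,0,0],"twist": 0,"jaw": -1},
    {"xyz": [0,0,0],"twist": 0,"jaw": -1},
    {"xyz": [0,0,0],"twist": 0,"jaw": -1},
    {"xyz": [0,0,0],"twist": 0,"jaw": -1},
    {"xyz": [0,0,0],"twist": 0,"jaw": -1}
  ]
}}

```text
time: 25.18
ee_pos: [0.5442, -0.0134, 0.1424]
tcp_rot: [179.9, 0.0, -180.0]
wrist_force: [-7.3, 5.5, 12.3]
opening: 0.0253
grasp_force: 41.5
```

>>> {"fn": "apply_moves", "kwargs": {
  "motion": [
    {"xyz": [0,0,0],"twist": 0,"jaw": -1},
    {"xyz": [0,0,0],"twist": 0,"jaw": -1},
    {"xyz": [0,0,0],"twist": 0,"jaw": -1}
  ]
}}

```text
time: 25.55
ee_pos: [0.5443, -0.0134, 0.1425]
tcp_rot: [179.9, 0.0, -180.0]
wrist_force: [-6.8, 6.0, 11.9]
opening: 0.025
grasp_force: 41.5
```

```bash
python3 meas.py side scene wrist
```

```text
side 25.55 [('o', 109, 63, -4.3), ('g', 153, 63, 0.7), ('b', 142, 65, -0.7), ('flag', 69, 94, 1.4)] crank 142.5 R 60.2 0.1425 F [-7.  6. 12.]
scene 25.6 [('o', 359, 62, 0.1), ('g', 382, 61, -0.2), ('b', 248, 66, 1.0), ('flag', 60, 94, 0.3)] crank 142.5 R 60.2 0.1425 F [-5.  5. 12.]
wrist 25.65 [('o', 2827, 65, -2.3), ('g', 3851, 68, 4.4), ('b', 5778, 64, 0.6)] crank 142.6 R 60.2 0.1425 F [-6.  4. 12.]
```

>>> {"fn": "apply_moves", "kwargs": {
  "motion": [
    {"xyz": [0,0,0],"twist": 0,"jaw": -0.2},
    {"xyz": [0,0,0],"twist": 0,"jaw": 0.2},
    {"xyz": [0,0,0],"twist": 0,"jaw": 0.5},
    {"xyz": [0,0,0],"twist": 0,"jaw": 0.5},
    {"xyz": [0,0,-5],"twist": 0,"jaw": 0.5}
  ]
}}

```text
time: 26.32
ee_pos: [0.5437, -0.0139, 0.1461]
tcp_rot: [-180.0, -0.0, -180.0]
wrist_force: [0.5, 0.1, 0.5]
opening: 0.0638
grasp_force: 0.0
```

>>> {"fn": "apply_moves", "kwargs": {
  "motion": [
    {"xyz": [0,0,-25],"twist": 0,"jaw": 0.5},
    {"xyz": [0,0,-55],"twist": 0,"jaw": 0.5},
    {"xyz": [0,0,-85],"twist": 0,"jaw": 0.5},
    {"xyz": [0,0,-110],"twist": 0,"jaw": 0.5},
    {"xyz": [0,0,-120],"twist": 0,"jaw": 0.5}
  ]
}}

```text
time: 26.95
ee_pos: [0.5443, -0.0139, 0.2681]
tcp_rot: [-180.0, 0.1, -180.0]
wrist_force: [-0.1, 0.4, -0.9]
opening: 0.0639
grasp_force: 0.0
```

>>> {"fn": "apply_moves", "kwargs": {
  "motion": [
    {"xyz": [40,0,0],"twist": 0,"jaw": 0.5},
    {"xyz": [80,0,0],"twist": 0,"jaw": 0.5},
    {"xyz": [110,0,0],"twist": 0,"jaw": 0.5},
    {"xyz": [120,0,0],"twist": 0,"jaw": 0.5},
    {"xyz": [120,0,0],"twist": 0,"jaw": 0.5}
  ]
}}

```text
time: 27.58
ee_pos: [0.4241, -0.014, 0.2663]
tcp_rot: [-180.0, 0.0, -180.0]
wrist_force: [0.8, -0.0, -0.2]
opening: 0.064
grasp_force: 0.0
```

```bash
python3 meas.py side scene side; python3 - <<'E'
import cv2,numpy as np,glob
a=cv2.imread(sorted(glob.glob("pics/scene_2[67]*"))[-1])[150:360,200:390];b=cv2.imread(sorted(glob.glob("pics/side_2[678]*"))[-1])[190:330,280:430]
cv2.imwrite("pics/fin.png",np.hstack([cv2.resize(a,(380,420)),cv2.resize(b,(420,420))]))
E
```

```text
side 27.575 [('o', 105, 64, -3.9), ('g', 151, 62, 0.6), ('b', 133, 66, -1.3), ('flag', 69, 94, 1.4)] crank 167.9 R 171.8 0.2663 F [ 1. -0. -0.]
scene 27.625 [('o', 352, 62, -0.0), ('g', 387, 61, -0.5), ('b', 240, 66, 1.1), ('flag', 59, 94, 0.6)] crank 167.9 R 171.3 0.2661 F [ 0. -1. -0.]
side 27.675 [('o', 106, 64, -4.0), ('g', 153, 62, 1.1), ('b', 142, 66, -0.5), ('flag', 68, 94, 1.1)] crank 167.8 R 171.2 0.266 F [ 1. -0. -0.]
```

View pics/fin.png

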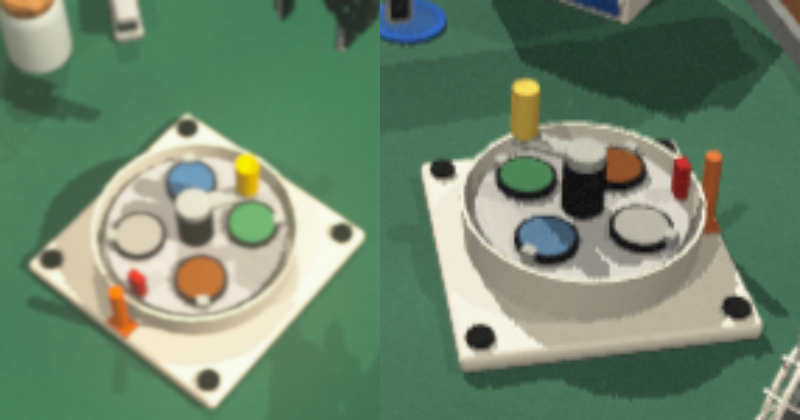

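The final picture shows the red flag right beside the orange post in both views. The crank is free and the gripper is clear.

```bash
python3 -c "
from workcell import bot
print(bot.job_done())"
```

```text
the job is handed in; nothing more can be done
None
```

I handed the job in: the rotor averaged 19.9 turns a minute over an 8.2 s hold (computed from its angle at each end), and now rests with its flag within about 1° of the orange post. The crank is released, the arm is clear, and no bystander was touched.

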